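# Photograph the specimens: lamps on, release, lamps off

### The job

Take the specimen photograph at the copy stand with your closed fingers: first press the raised end of the rocker on the lamp box down as far as it goes, so that the lamps are on, then press the large round button on the camera box all the way down and let it up again, and last press the other end of the rocker, now the raised one, down as far as it goes to put the lamps off. Leave the small round button alone and the lamps on whenever the large one is pressed; press only, without lifting or pushing about either box or the things around them, and finish clear of everything.

Things in the scene. Friction and masses are not known exactly. Their poses are not given: they have to be found in the camera images.
- lamp_box: Loose grey box with a rubber foot, 110 (x) x 80 (y) x 45 mm high, about 0.7 kg, with one white rectangular rocker in the middle of its top. Origin: centre of the underside; z up. Its yaw varies.
- rocker_pivot (a point): Point on the rocker's hinge axis, 50 mm above the lamp box's underside, fixed to the box. The hinge axis is the box's y; the rocker is a flat plate 60 mm long (box x) and 40 mm wide (box y), its top face 7 mm above this point when level.
- lamp_rocker (a joint): Rocker angle: 0 = off (the box's -x end down, the +x end raised), 0.32 rad = on (+x end down, -x end raised); level at 0.16. It starts off, within 0.05. A stiff hinge with no spring: it stays at the angle where it is left. Pressed 20 mm from the pivot it moves at about 1.5 to 2 N and sinks some 6 mm to a firm stop; nearer the pivot it takes more.
- rocker_on_end (a point): Point on the rocker's top face, 20 mm from the pivot towards the box's +x end: press straight down here to switch on. Moves with the rocker: about 60 mm above the table when off (raised), 54 mm when on.
- rocker_off_end (a point): The same 20 mm from the pivot towards the box's -x end: press here to switch off. About 60 mm above the table when on (raised), 54 mm when off.
- camera_box: Loose grey box with a rubber foot, 80 (x) x 120 (y) x 43 mm high, about 0.7 kg, with a large and a small round white button on top. Origin: centre of the underside; z up. Its yaw varies.
- large_button_top (a point): Centre of the large button's top (44 mm diameter), 25 mm from the box's centre towards its +y; 54 mm above the table when up. Moves with the button.
- large_button (a joint): How far the large button is pressed: 0 = up, 0.006 m = fully down. A spring brings it back; it starts to move at about 1.5 N and is fully down at 5 N.
- small_button_top (a point): Centre of the small button's top (18 mm diameter), 40 mm from the box's centre towards its -y, 54 mm above the table. Not to be pressed.
- small_button (a joint): How far the small button is pressed, 0 to 0.006 m; same spring. Must stay up.
- tumbler: Bystander: glass tumbler, 70 mm diameter, 90 mm high. Origin: centre of its underside.
- unit_tray: Bystander: white card specimen tray with two pinned beetles, 90 x 70 x 32 mm high. Origin: centre of its underside.
- marker: Bystander: marker pen lying flat, 125 mm long (its x), 16 mm wide, 14 mm high. Origin: near its middle, underside.
- pin_jar: Bystander: small clear jar of 44 mm diameter, 55 mm high. Origin: centre of its underside.
There are look-alikes about, which are no part of the job. What is shaped like the camera_box but red is not meant.

How it is judged (in metres and radians):
On the way, in this order (a step that is already met when the one before it is completed fails the run):
1. the rocker is tipped to on (over 0.25 rad), the large button still up (value of joint lamp_rocker above 0.25 rad and value of joint large_button below 0.002 m), for 0.1 s.
2. the large button is pressed home (over 4.5 of 6 mm) with the lamps on (value of joint large_button above 0.0045 m and value of joint lamp_rocker above 0.25 rad), for 0.05 s.
3. the large button is up again with the lamps still on (value of joint large_button below 0.0015 m and value of joint lamp_rocker above 0.25 rad), for 0.05 s.
4. the rocker is tipped back to off (under 0.07 rad) (value of joint lamp_rocker below 0.07 rad), for 0.1 s.
At the end, for the whole second after the job is handed in: The rocker is off (under 0.07 rad), both buttons are up (under 1.5 mm), both boxes stand flat at rest within 30 mm of where they began, and the tumbler, tray, marker and jar are within 20 mm of where they began (value of joint lamp_rocker below 0.07 rad and value of joint each of large_button, small_button below 0.0015 m and distance of each of lamp_box, camera_box from where it was at the start of the episode below 0.03 m and height (world z) of each of lamp_box, camera_box, tumbler, unit_tray, marker, pin_jar below 0.008 m and angle between each of lamp_box, camera_box's own z axis and vertical below 0.1 rad and linear speed of each of lamp_box, camera_box below 0.02 m/s and distance of each of tumbler, unit_tray, marker, pin_jar from where it was at the start of the episode below 0.02 m); the robot touches nothing.
It fails at once if the large button is pushed down (over 2 mm) while the lamp switch is not on (value of joint large_button above 0.002 m and value of joint lamp_rocker below 0.2 rad).
It fails at once if the small button is pushed down (over 2 mm) (value of joint small_button above 0.002 m).
It fails at once if a control box is lifted (over 8 mm) or tipped (over 0.15 rad) (height (world z) of any of lamp_box, camera_box above 0.008 m or angle between any of lamp_box, camera_box's own z axis and vertical above 0.15 rad).
It fails at once if a control box is shifted more than 30 mm (distance of any of lamp_box, camera_box from where it was at the start of the episode above 0.03 m).
It fails at once if the tumbler, unit tray, marker or pin jar is moved more than 20 mm or lifted more than 8 mm (distance of any of tumbler, unit_tray, marker, pin_jar from where it was at the start of the episode above 0.02 m or height (world z) of any of tumbler, unit_tray, marker, pin_jar above 0.008 m).
It also fails if it takes over 48 s, if anything falls off the work surface, if the arm or the gripper's body presses on something with over 40 N, if the wrist force passes 120 N, or if a joint passes its speed limit or range.

### The arm

A 6-joint arm with a two-finger parallel gripper is mounted at the origin on the work surface. World frame = base frame: x ahead of the robot, y to its left, z up, the work surface at z = 0. Lengths are in m, angles in degrees, forces in N, time in s.
With the tool pointing down it reaches from about 0.4 to 0.825 m from the base axis. Payload 7 kg.
Tool frame: the origin (TCP) lies midway between the tips of the shut fingers; the grasp point (between the pads) lies ctrl.grasp_offset behind it (ctrl.grasp_offset is the distance from the TCP to the grasp point, in m); z points along the fingers, y is the line along which they close (so a half turn about z gives the same grasp; the last joint's range is limited). The gripper opens to 88 mm and grips with 3 to 60 N. Pads are 19 mm wide; open, the fingers measure 130 mm over their backs; the gripper's body (78 mm by 193 mm) begins 47 mm behind the grasp point.
Start: joints at [-59.639, 20.546, 0.682, 0, -70.136, -16.507], TCP at [0.162, -0.655, 0.205] pointing down, gripper open.
Joint ranges: [-176.03, 176.03], [-82.01, 121.73], [-58.28, 71.71], [-173.87, 95.51], [-174.79, -0.11], [-173.66, 173.66]. Speed limits (degrees/s): [136.94, 136.94, 172.46, 180, 180, 180].

### API

Orientations are given as [roll, pitch, yaw] about the fixed x, y, z axes, in that order (R = Rz(yaw) Ry(pitch) Rx(roll)).
In Python, from plant import ctrl gives the robot as it stands. The module is installed in compiled form; this text tells all that it offers.
- The arm moves only by the tool send_rows, never from a script. Its argument "increments" is a list that holds one entry, the list of rows, each a list of 4 numbers: the shift along the world's x, y, z normalised to -1 to 1, where 1 is 0.2 m, then the turn about the world's z normalised to -1 to 1, where 1 is 1.5 rad. In form: [[[x, y, z, roll], ...]]. A call has 1 to 12 rows; each row is the pose to reach, as a shift and turn from the pose commanded when the call began; what a row does not reach only later rows make up. A row lasts 1/8 s, in which the tool goes at most 62.5 mm and 10.7 degrees, less where a joint would pass 70% of its speed; a pose out of reach is approached as far as the arm can. A call with a number of a shift or a turn outside -1 to 1 is refused whole. A call with a gripper value outside its range is refused whole. "jaw" is the opening, from 0 (shut) to 1 (fully open), set as the call begins (left out, the last holds). The fingers move at their own pace and stop on an object; the grip force is fixed at half the most. Time passes only in rows, so rows that repeat a pose let the fingers close. It gives the time, the measured TCP pose, the force, the opening and the grip force at its end, in the units of the state.
- ctrl.get_obs(): the state, without advancing time (a new reading comes with each control period).
- ctrl.snapshot(name): name is "scene" or "side" or "wrist"; returns the picture (384x512x3 uint8, red, green, blue); there is no depth.
- ctrl.calibration(name): a dict with "mtx" (3x3 intrinsics, pixels), "eye" and "attitude" of the camera in the world. Camera axes: x right, y up, looking along -z (the intrinsics and any distortion apply to the point x, -y, -z); pixel columns grow to the right and rows downward; lengths in m; the calibration is good to about 2 mm. A picture is of the moment at which its call begins: read the wrist's pose just before it. calibration takes no time and is no camera call; for the wrist camera it gives the pose at the moment of the call.
- ctrl.close_job(): hands the job in; it is judged then, once.
Trained networks look in the newest picture that a camera, given by its name, has taken for a name from the list of things; names that differ only in an ending like _2 or _b are one class to them, and where a whole thing is asked for, a point or a joint stands for the part that bears it (a point fixed in the world has none). Each returns a list of dicts, best first, with "conf" (0 to 1); they miss things now and then, are a little off and sometimes report something else, mostly with a low value. They report only what shows in the picture. A call takes as long as a camera call. They do not tell look-alikes from the thing itself.
- ctrl.trace(thing, camera): "mask" (384x512 bool, what is visible of it) and "bbox" ([left, top, right, bottom] in pixels, round what is visible of it).
- ctrl.spot_point(thing, camera): "pixel" ([row, column] in pixels: a listed point, or the origin of a listed thing).
The state is a dict: "clock": time; "joint_pos": joint angles; "qvel": joint speeds; "tau": joint torques, N m; "tool_pos": TCP position; "orientation": TCP orientation; "force": force on the tool from outside, world axes, zero at the start; "moment": the same for the moment, N m; "opening": finger opening in m; "gripper_force": force on a finger pad.
Only numpy, scipy, OpenCV 4.12 (cv2) and the standard library are available. Lean on these libraries where they do the work, as an engineer would, in place of code of your own. Each camera call takes 0.05 s, during which the arm holds its last target. There are 200 camera calls.

## Working session

There is one attempt and no reset: what is moved stays moved. The work goes in short steps, Python scripts to look and compute and a tool call to move; the robot and the scene stay as the last step left them, time stands still between calls to the robot, and variables do not carry over. Pictures are saved under pics/ and viewed, at most 10 in all, crops included, and the job is handed in when it is done.

Besides the shell and the picture viewer there is one more tool, called after "Emit:" as name(argument=value, ...), one argument or row to a line, values as JSON. send_rows: Moves the arm, as the interface text tells. Its arguments: {"type":"object","properties":{"increments":{"type":"array"},"jaw":{"type":"number"}},"required":["increments"]}

```bash
mkdir -p pics; cat > h.py <<'E'
from plant import ctrl
import numpy as np, cv2
from scipy.spatial.transform import Rotation as Ro
def Rm(c):
    a=np.array(c["attitude"],float)
    if a.shape==(3,3): return a
    if a.shape==(4,): return None
    return Ro.from_euler('xyz',a,degrees=True).as_matrix()
def ray(c,px):
    K=np.array(c["mtx"]); r,cc=px
    d=np.linalg.inv(K)@[cc,r,1.]; d=Rm(c)@(d*[1,-1,-1]); return np.array(c["eye"]),d
def atz(c,px,z):
    e,d=ray(c,px); return e+d*(z-e[2])/d[2]
def proj(c,p):
    q=Rm(c).T@(np.array(p)-c["eye"])*[1,-1,-1]; u=np.array(c["mtx"])@q; return u[1]/u[2],u[0]/u[2]
def tri(l):
    A=np.zeros((3,3));b=np.zeros(3)
    for c,px in l:
        e,d=ray(c,px);d/=np.linalg.norm(d);M=np.eye(3)-np.outer(d,d);A+=M;b+=M@e
    return np.linalg.solve(A,b)
E
python3 - <<'E'
from h import *
print(ctrl.get_obs())
ims=[]
for n in("scene","side"):
    im=ctrl.snapshot(n);ims.append(im);c=ctrl.calibration(n);print(n,c)
    cv2.imwrite(f"pics/{n}0.png",im[:,:,::-1])
    for t in("lamp_box","rocker_pivot","rocker_on_end","rocker_off_end","camera_box","large_button_top","small_button_top","tumbler","unit_tray","marker","pin_jar"):
        print(t,[(np.round(x["pixel"],1).tolist(),round(x["conf"],2)) for x in ctrl.spot_point(t,n)])
E
```

```text
{'clock': 0.0, 'joint_pos': array([-5.96394438e+01,  2.05920539e+01,  6.31843470e-01, -1.88240936e-02,
       -7.01344966e+01, -1.65059907e+01]), 'qvel': array([ 0.02234891,  0.03213257, -0.01279581, -0.03054352,  0.04622849,
       -0.05024045]), 'tau': array([ 5.82205957e-04, -5.82716095e+01,  2.93052542e+01,  6.99717119e+00,
        6.86562998e-03, -1.21841044e-04]), 'tool_pos': array([ 0.16145714, -0.65485885,  0.20420514]), 'orientation': array([ 1.79904168e+02, -9.94382668e-03, -1.66151837e+02]), 'force': array([ 0.76691402,  0.1884623 , -0.12328536]), 'moment': array([ 0.00673746, -0.03312867,  0.04323804]), 'gripper_force': 0.0, 'opening': 0.08781750940892882}
scene {'mtx': array([[437.79700514,   0.        , 260.72696508],
       [  0.        , 437.79700514, 197.36992255],
       [  0.        ,   0.        ,   1.        ]]), 'eye': array([0.95180895, 0.57779142, 0.69715063]), 'attitude': array([ 47.71922781,   0.23408322, 145.54644558])}
lamp_box [([182.6, 217.9], 0.92), ([348.0, 286.1], 0.66)]
rocker_pivot [([164.2, 219.2], 0.89), ([255.4, 316.6], 0.26)]
rocker_on_end [([16
[... 708 characters left out ...]
y([0.38048347, 0.65517066, 0.6384709 ]), 'attitude': array([  51.3336995 ,   -1.21146659, -163.4239317 ])}
lamp_box [([182.8, 270.6], 0.76)]
rocker_pivot [([146.8, 230.7], 0.67)]
rocker_on_end [([158.0, 266.6], 0.68), ([245.2, 344.2], 0.35)]
rocker_off_end [([164.0, 279.4], 0.85)]
camera_box [([334.4, 305.2], 0.93), ([250.5, 128.8], 0.89), ([307.0, 221.0], 0.6)]
large_button_top [([299.6, 208.6], 0.88), ([164.9, 273.1], 0.67), ([323.7, 291.9], 0.63)]
small_button_top [([307.4, 331.9], 0.63), ([220.6, 145.5], 0.6), ([275.3, 229.0], 0.49)]
tumbler [([216.3, 211.6], 0.86)]
unit_tray [([243.1, 345.1], 0.74)]
marker [([315.7, 132.8], 0.97), ([271.4, 228.9], 0.48)]
pin_jar [([147.0, 230.5], 0.76)]
```

```bash
python3 - <<'E'
import cv2,numpy as np
a=cv2.imread("pics/scene0.png");b=cv2.imread("pics/side0.png")
cv2.imwrite("pics/a0.png",cv2.resize(a,(800,600),interpolation=cv2.INTER_CUBIC))
cv2.imwrite("pics/b0.png",cv2.resize(b,(800,600),interpolation=cv2.INTER_CUBIC))
E
```

```text
(no output)
```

View pics/a0.png

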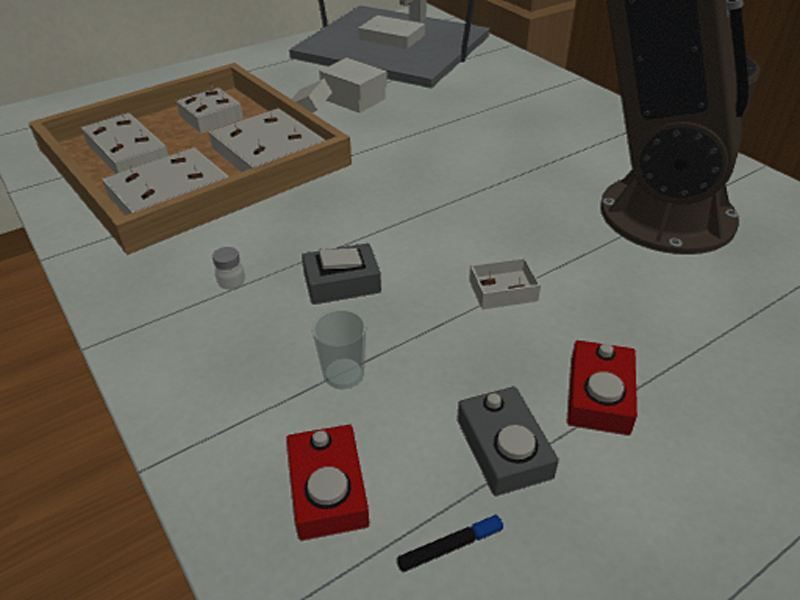

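View pics/b0.png

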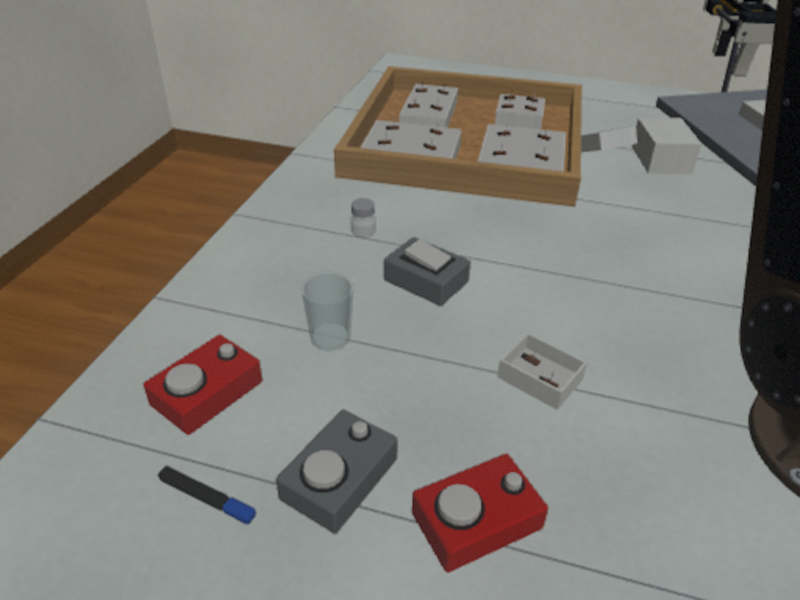

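The scene view shows the grey lamp box at row 175, col 219, and it is the only rocker. There are three camera-shaped boxes: grey at (280,325), red at (308,210) and red at (248,386). The grey one is meant because red is excluded. I'll triangulate and take one enlarged crop.

```bash
python3 - <<'E'
from h import *
cs,cd=ctrl.calibration("scene"),ctrl.calibration("side")
def t(n,a,b,z):
    print(n,"tri",tri([(cs,a),(cd,b)]).round(4),"sc",atz(cs,a,z)[:2].round(4),"sd",atz(cd,b,z)[:2].round(4))
t("large",(279.6,332.7),(299.6,208.6),.054)
t("small",(256.5,316.3),(275.3,229.0),.054)
t("tumbler",(240.5,217.3),(216.3,211.6),0)
t("on",(161.7,208.7),(158,266.6),.06)
t("off",(161.8,225.2),(164,279.4),.054)
t("lamp",(182.6,217.9),(182.8,270.6),0)
t("jar",(180.1,148.7),(147,230.5),0)
t("tray",(188,320.3),(243.1,345.1),0)
a=cv2.imread("pics/scene0.png");b=cv2.imread("pics/side0.png")
f=lambda im,r,c:cv2.resize(im[r-37:r+38,c-50:c+50],(400,300),interpolation=cv2.INTER_CUBIC)
cv2.imwrite("pics/c0.png",np.vstack([np.hstack([f(a,172,219),f(b,172,272)]),np.hstack([f(a,280,325),f(b,300,215)])]))
# white rocker/button blobs
for n,im,boxes in(("scene",a,((150,178,190,245),(265,300,300,350))),("side",b,((145,185,240,305),(280,320,185,230)))):
    for r0,r1,c0,c1 in boxes:
        g=im[r0:r1,c0:c1].min(2);m=(g>145).astype(np.uint8)
        k,l,s,ce=cv2.connectedComponentsWithStats(m)
        for i in range(1,k):
            if s[i,4]>60:print(n,(r0,c0),s[i],(ce[i]+[c0,r0]).round(1), (cv2.boxPoints(cv2.minAreaRect(np.argwhere(l==i)[:,::-1].astype(np.float32)))+[c0,r0]).round(1).tolist())
E
```

```text
large tri [0.5727 0.2506 0.0548] sc [0.5719 0.2494] sd [0.573  0.2508]
small tri [0.5594 0.189  0.0503] sc [0.5615 0.1909] sd [0.5583 0.1923]
tumbler tri [ 0.6706 -0.0035 -0.0082] sc [0.6742 0.0041] sd [0.667 0.004]
on tri [ 0.5911 -0.1684  0.0625] sc [ 0.5879 -0.1759] sd [ 0.5916 -0.167 ]
off tri [ 0.5564 -0.1521  0.0607] sc [ 0.5521 -0.1601] sd [ 0.5584 -0.1609]
lamp tri [ 0.5765 -0.1598 -0.0025] sc [ 0.5765 -0.1605] sd [ 0.5755 -0.1529]
jar tri [ 0.7154 -0.257   0.0092] sc [ 0.7127 -0.2666] sd [ 0.7205 -0.2721]
tray tri [ 0.3752 -0.0101 -0.008 ] sc [ 0.3827 -0.0017] sd [ 0.375  -0.0037]
side (145, 240) [  0   0  65  20 634] [279.6 151.2] [[240.0, 145.0], [304.0, 145.0], [304.0, 164.0], [240.0, 164.0]]
side (145, 240) [ 21   8  24  18 127] [273.2 162.2] [[261.0, 160.0], [266.7, 151.5], [285.4, 163.9], [279.7, 172.5]]
side (145, 240) [  0  11  14  29 184] [243.3 169.7] [[240.0, 184.0], [240.0, 156.0], [253.0, 156.0], [253.0, 184.0]]
side (145, 240) [57 22  8 18 77] [302.1 177. ] [[297.0, 167.0], [304.0, 167.0], [304.0, 184.0], [297.0, 184.0]]
side (280, 185) [  0   0  15  15 118] [189.6 284.7] [[185.0, 280.0], [199.0, 280.0], [199.0, 294.0], [185.0, 294.0]]
```

View pics/c0.png

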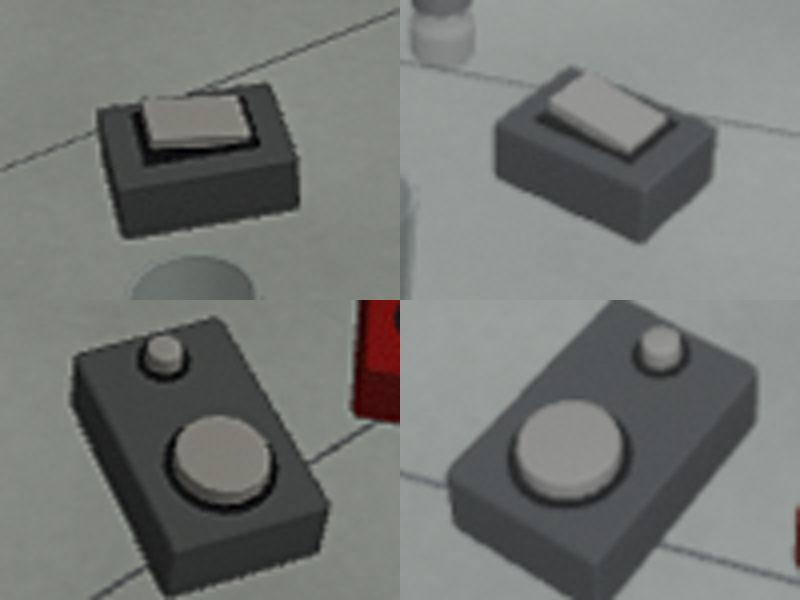

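The crop confirms both targets. The grey camera box has its large button at scene (280,333) and small one at (257,316). The rocker's raised end is the left one in the scene (col ~205) and the upper left one in the side view, i.e. towards world +x. Now I'll get the box axes from the corners.

```bash
python3 - <<'E'
from h import *
cs,cd=ctrl.calibration("scene"),ctrl.calibration("side")
S=[(162.5,193.25),(156,236),(174.25,243.25),(182.5,197)]
D=[(152+0,265.75),(167.5,300.75),(181.25,282),(166.25,246.25)]
for n,c,L in(("scene",cs,S),("side",cd,D)):
    P=np.array([atz(c,p,.045)[:2] for p in L]);print(n,P.round(4).tolist(),"c",P.mean(0).round(4))
    for i in range(4):
        v=P[(i+1)%4]-P[i];print(np.linalg.norm(v).round(4),np.degrees(np.arctan2(v[1],v[0])).round(1))
for c,q in((cs,((300+0-300+97,0),)),):pass
# rocker top corners scene, at raised ends ~z
for nm,p,z in(("Lt",(159.25,204.75),.0618),("Lb",(170.5,206.5),.0618),("Rt",(158.25,228.5),.0523),("Rb",(168.75,231.5),.0523)):print(nm,atz(cs,p,z).round(4))
# large button ellipse: scene crop bbox centre, side bbox centre
def f(r,c,x,y):return (r-37+y/4,c-50+x/4)
print("large",tri([(cs,f(280,325,222,459)) if 0 else (cs,f(280,325,222,159-4)),(cd,f(300,215,168,150))]).round(4), atz(cs,f(280,325,222,156),.054).round(4),atz(cd,f(300,215,168,148),.054).round(4))
E
```

```text
scene [[0.6118, -0.2123], [0.5125, -0.1753], [0.5363, -0.1051], [0.6401, -0.1406]] c [ 0.5752 -0.1583]
0.1059 159.5
0.0741 71.2
0.1096 -18.9
0.077 -111.6
side [[0.6062, -0.213], [0.5095, -0.1755], [0.5387, -0.1095], [0.6335, -0.1399]] c [ 0.572  -0.1595]
0.1037 158.8
0.0721 66.1
0.0996 -17.7
0.078 -110.5
Lt [ 0.592  -0.1875  0.0618]
Lb [ 0.6095 -0.1476  0.0618]
Rt [ 0.5372 -0.1695  0.0523]
Rb [ 0.5527 -0.1305  0.0523]
large [0.5762 0.2495 0.0498] [0.5787 0.2512 0.054 ] [0.5752 0.2523 0.054 ]
```

Emit:
send_rows(
  increments=[
    [[0.8,0.9,0,-0.2],[0.8,0.9,0,-0.2],[0.8,0.9,0,-0.2],[0.8,0.9,0,-0.2],[0.8,0.9,0,-0.2]],
  ],
  jaw=0,
)

```text
clock: 1.82
tool_pos: [0.324, -0.473, 0.2058]
orientation: [-180.0, 0.1, 176.9]
force: [0.7, -0.2, 0.4]
opening: 0.043
gripper_force: 0.0
```

Emit:
send_rows(
  increments=[
    [[0.8,0.9,0,-0.19],[0.8,0.9,0,-0.19],[0.8,0.9,0,-0.19],[0.8,0.9,0,-0.19],[0.8,0.9,0,-0.19]],
  ],
)

```text
clock: 2.45
tool_pos: [0.4838, -0.2933, 0.2051]
orientation: [180.0, 0.0, 160.6]
force: [0.8, -0.4, 1.3]
opening: 0.0007
gripper_force: 0.0
```

Emit:
send_rows(
  increments=[
    [[0.57,0.64,-0.4,0],[0.57,0.64,-0.4,0],[0.57,0.64,-0.4,0],[0.57,0.64,-0.4,0],[0.57,0.64,-0.4,0]],
  ],
)

```text
clock: 3.08
tool_pos: [0.5952, -0.1682, 0.1249]
orientation: [-180.0, -0.0, 160.3]
force: [0.2, -0.3, 0.0]
opening: 0.0005
gripper_force: 0.0
```

```bash
python3 - <<'E'
from h import *
c=ctrl.calibration("wrist");im=ctrl.snapshot("wrist").copy();print(c["eye"],c["attitude"],ctrl.get_obs()["tool_pos"])
for t,z in(("rocker_pivot",.05),("rocker_on_end",.06),("rocker_off_end",.054),("lamp_box",0)):
    for x in ctrl.spot_point(t,"wrist"):print(t,np.round(x["pixel"],1),round(x["conf"],2),atz(c,x["pixel"],z).round(4))
for p in((.593,-.1655,.06),(.555,-.152,.054),(.574,-.159,.05)):
    r,q=proj(c,p);cv2.circle(im,(int(q),int(r)),3,(255,0,0),-1)
cv2.imwrite("pics/w1.png",im[:,:,::-1])
E
```

```text
[ 0.51585287 -0.13816871  0.30477924] [-1.79500553e+01  5.98682823e-02  7.03735329e+01] [ 0.59518895 -0.16857856  0.12548008]
rocker_pivot [168.7 248.4] 0.77 [ 0.5729 -0.1634  0.05  ]
rocker_on_end [191.1 252.5] 0.96 [ 0.5922 -0.1661  0.06  ]
rocker_off_end [149.  251.7] 0.69 [ 0.5556 -0.1538  0.054 ]
lamp_box [159.2 250.1] 0.64 [ 0.5744 -0.1628  0.    ]
```

View pics/w1.png

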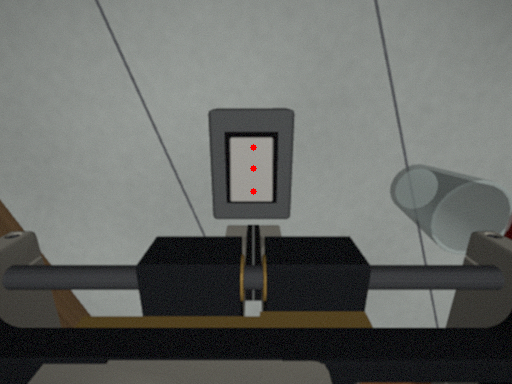

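The wrist view shows the rocker at rows 137–202, cols 230–274, with my projected points on its centre line. Now I'll press the +x end.

Emit:
send_rows(
  increments=[
    [[0,0.005,-0.2,0],[0,0.005,-0.3,0],[0,0.005,-0.31,0],[0,0.005,-0.32,0],[0,0.005,-0.33,0],[0,0.005,-0.34,0],[0,0.005,-0.345,0],[0,0.005,-0.35,0],[0,0.005,-0.35,0]],
  ],
)

```text
clock: 4.45
tool_pos: [0.5955, -0.1663, 0.0551]
orientation: [-180.0, -0.0, 160.3]
force: [-0.4, 0.2, 0.0]
opening: 0.0004
gripper_force: 0.0
```

Emit:
send_rows(
  increments=[
    [[0,0,-0.005,0],[0,0,-0.01,0],[0,0,-0.01,0]],
  ],
)

```text
clock: 4.82
tool_pos: [0.5955, -0.1664, 0.053]
orientation: [-180.0, -0.0, 160.3]
force: [-0.1, -0.6, 0.6]
opening: 0.0007
gripper_force: 0.0
```

Emit:
send_rows(
  increments=[
    [[0,0,-0.005,0],[0,0,-0.01,0],[0,0,-0.01,0]],
  ],
)

```text
clock: 5.2
tool_pos: [0.5956, -0.1663, 0.0511]
orientation: [-180.0, -0.0, 160.3]
force: [-0.2, 0.2, 0.5]
opening: 0.0005
gripper_force: 0.0
```

```bash
python3 - <<'E'
from h import *
o=ctrl.get_obs();print(o["force"],o["tool_pos"],o["moment"])
A=[]
for n,r,q in(("scene",172,219),("side",172,272)):
    im=ctrl.snapshot(n);A.append(cv2.resize(im[r-37:r+38,q-50:q+50,::-1],(400,300),interpolation=cv2.INTER_CUBIC))
cv2.imwrite("pics/d.png",np.hstack(A))
E
```

```text
[-0.2242424   0.16040088  0.47218376] [ 0.59555698 -0.16633614  0.05105151] [-0.04006228  0.00698721  0.02633515]
```

View pics/d.png

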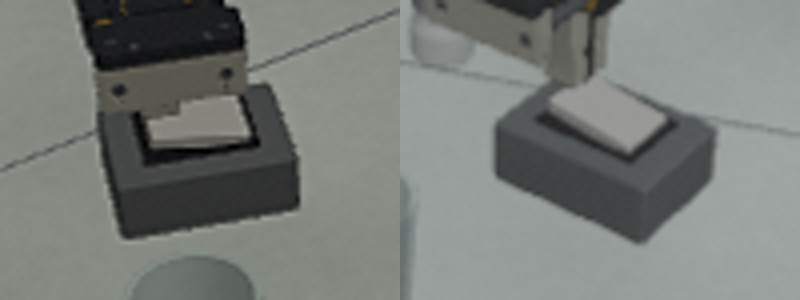

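The rocker (scene crop 145–250, 95–150) hasn't moved. The finger tips sit just above its raised end in both views, a few mm higher than the reading suggests. The force is nil, so I'll creep on down.

Emit:
send_rows(
  increments=[
    [[0,0,-0.005,0],[0,0,-0.01,0],[0,0,-0.01,0]],
  ],
)

```text
clock: 5.68
tool_pos: [0.5955, -0.1664, 0.049]
orientation: [-180.0, -0.0, 160.3]
force: [0.5, 0.4, -0.4]
opening: 0.0002
gripper_force: 0.0
```

```bash
python3 - <<'E'
from h import *
o=ctrl.get_obs();print(o["force"],o["tool_pos"],o["joint_pos"],o["tau"])
p=o["tool_pos"]
A=[]
for n,r,q in(("scene",165,219),("side",160,272)):
    im=ctrl.snapshot(n).copy();c=ctrl.calibration(n);print(n,proj(c,p))
    cr=cv2.resize(im[r-37:r+38,q-50:q+50,::-1],(400,300),interpolation=cv2.INTER_CUBIC)
    R=Ro.from_euler('xyz',o["orientation"],degrees=True).as_matrix()
    for dx in(-.0095,.0095):
        for dy in(-.01,.01):
            a,b=proj(c,p+R@[dx,dy,0]);cv2.circle(cr,(int((b-q+50)*4),int((a-r+37)*4)),2,(0,0,255),-1)
    A.append(cr)
cv2.imwrite("pics/e.png",np.hstack(A))
E
```

```text
[ 0.46583722  0.44802665 -0.37558214] [ 0.59553679 -0.16635869  0.04902425] [ 2.46292939e+00  2.32221784e+01 -1.76215198e+01 -5.66990483e-04
 -4.91681048e+01 -1.12128356e+02] [ 4.01134503e-04 -5.59346974e+01  2.34730303e+01  5.56439281e+00
 -6.93344674e-02  8.60188891e-06]
scene (np.float64(168.5129760671754), np.float64(208.26327567778063))
side (np.float64(161.65415014002784), np.float64(264.80457446380126))
```

View pics/e.png

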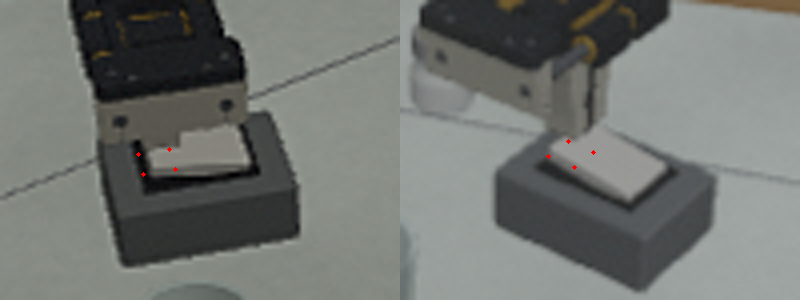

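```bash
python3 - <<'E'
from h import *
print(ctrl.grasp_offset)
cs,cd=ctrl.calibration("scene"),ctrl.calibration("side")
for a in((163,214.5),(163,193.5)):
    print(tri([(cs,a),(cd,(157.5,265.75))]), tri([(cs,a),(cd,(155,259))]))
A=[]
for n,r,q in(("scene",140,205),("side",135,262)):
    im=ctrl.snapshot(n)
    A.append(cv2.resize(im[r-60:r+60,q-40:q+40,::-1],(400,600),interpolation=cv2.INTER_CUBIC))
cv2.imwrite("pics/f.png",np.hstack(A))
E
```

```text
0.0188
[ 0.58825013 -0.14549908  0.07583418] [ 0.59875406 -0.12461394  0.09383306]
[ 0.60651211 -0.22204837  0.02853297] [ 0.6173728  -0.19691307  0.04960834]
```

View pics/f.png

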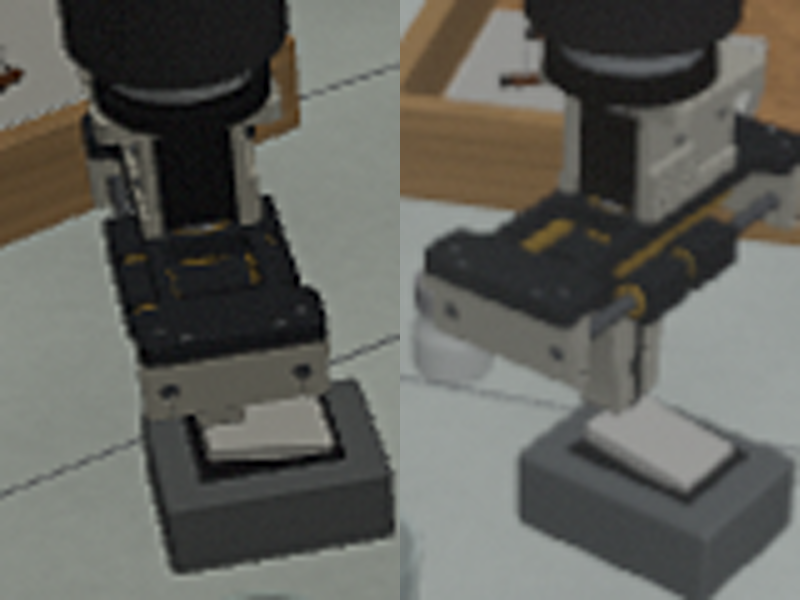

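The enlarged views show the finger tips (side crop 620,405) clearly above the raised end, so the true tips are higher than the reported TCP. I'll keep creeping on force.

Emit:
send_rows(
  increments=[
    [[0,0,-0.005,0],[0,0,-0.01,0],[0,0,-0.015,0],[0,0,-0.015,0]],
  ],
)

```text
clock: 6.38
tool_pos: [0.5955, -0.1664, 0.046]
orientation: [-180.0, -0.0, 160.3]
force: [0.4, -0.6, 0.3]
opening: 0.0005
gripper_force: 0.0
```

Emit:
send_rows(
  increments=[
    [[0,0,-0.005,0],[0,0,-0.01,0],[0,0,-0.01,0]],
  ],
)

```text
clock: 6.75
tool_pos: [0.5955, -0.1663, 0.044]
orientation: [-180.0, -0.0, 160.3]
force: [0.7, -0.1, 0.8]
opening: 0.0004
gripper_force: 0.0
```

Emit:
send_rows(
  increments=[
    [[0,0,-0.005,0],[0,0,-0.01,0],[0,0,-0.01,0]],
  ],
)

```text
clock: 7.12
tool_pos: [0.5956, -0.1663, 0.0421]
orientation: [-180.0, -0.0, 160.3]
force: [-0.1, 0.4, 0.6]
opening: 0.0004
gripper_force: 0.0
```

```bash
python3 - <<'E'
from h import *
cs,cd=ctrl.calibration("scene"),ctrl.calibration("side")
for a in((163.,206),(163.,208),(163,210)):print(tri([(cs,a),(cd,(155.5,265))]))
for z in(.049,.055,.06,.065,.07):print(z,proj(cs,(.5955,-.1663,z)),proj(cd,(.5955,-.1663,z)))
A=[]
for n,r,q in(("scene",160,210),("side",155,265)):
    im=ctrl.snapshot(n)
    A.append(cv2.resize(im[r-37:r+38,q-25:q+25,::-1],(400,600),interpolation=cv2.INTER_CUBIC))
cv2.imwrite("pics/g.png",np.hstack(A))
E
```

```text
[ 0.59712464 -0.17205707  0.06265672]
[ 0.59541782 -0.16495518  0.06702232]
[ 0.59373292 -0.15793826  0.07133636]
0.049 (np.float64(168.52814967574975), np.float64(208.28986093263669)) (np.float64(161.67864080622397), np.float64(264.81234949043363))
0.055 (np.float64(166.53882708882134), np.float64(208.07507854378898)) (np.float64(159.60288413402407), np.float64(264.8898417448551))
0.06 (np.float64(164.8691716251865), np.float64(207.89480984760644)) (np.float64(157.8614839113435), np.float64(264.95485178717513))
0.065 (np.float64(163.18859705427695), np.float64(207.713362241598)) (np.float64(156.10943228063584), np.float64(265.02025946840524))
0.07 (np.float64(161.49699591256973), np.float64(207.53072412318485)) (np.float64(154.34663121688095), np.float64(265.08606844802046))
```

View pics/g.png

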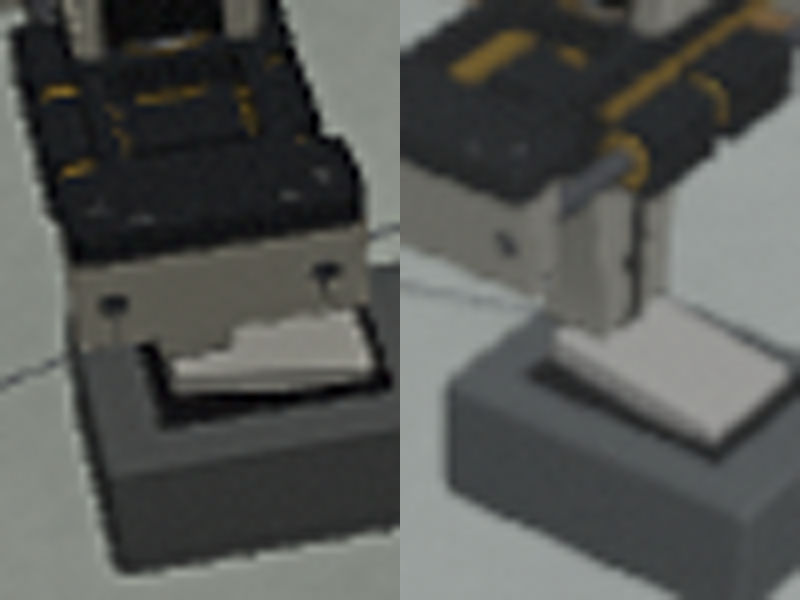

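The tips are in place over the rocker's raised end (side crop 600,335), about 18 mm above the reported TCP. Contact is close.

Emit:
send_rows(
  increments=[
    [[0,0,-0.005,0],[0,0,-0.01,0],[0,0,-0.015,0],[0,0,-0.015,0]],
  ],
)

```text
clock: 7.72
tool_pos: [0.5959, -0.1664, 0.0393]
orientation: [180.0, 0.0, 160.3]
force: [1.1, -0.1, 0.6]
opening: 0.0
gripper_force: 0.4
```

Emit:
send_rows(
  increments=[
    [[0,0,-0.005,0],[0,0,-0.01,0],[0,0,-0.015,0],[0,0,-0.015,0]],
  ],
)

```text
clock: 8.22
tool_pos: [0.5955, -0.1663, 0.036]
orientation: [-180.0, -0.0, 160.3]
force: [0.7, -0.1, 1.5]
opening: 0.0003
gripper_force: 0.6
```

Contact has begun (force rising), so I continue to the stop.

Emit:
send_rows(
  increments=[
    [[0,0,-0.005,0],[0,0,-0.01,0],[0,0,-0.01,0]],
  ],
)

```text
clock: 8.6
tool_pos: [0.596, -0.1664, 0.0343]
orientation: [180.0, 0.0, 160.3]
force: [1.5, -0.9, 2.6]
opening: 0.0005
gripper_force: 1.5
```

Emit:
send_rows(
  increments=[
    [[0,0,-0.005,0],[0,0,-0.01,0],[0,0,-0.01,0]],
  ],
)

```text
clock: 8.98
tool_pos: [0.5964, -0.1666, 0.0333]
orientation: [180.0, 0.1, 160.4]
force: [0.5, 0.1, 10.2]
opening: 0.0006
gripper_force: 5.1
```

The stop is reached: 10 N after about 7 mm of travel. I'll lift and go above the large button.

Emit:
send_rows(
  increments=[
    [[0,0,0.5,0],[0,0,0.5,0],[0,0,0.5,0]],
  ],
)

```text
clock: 9.35
tool_pos: [0.5966, -0.1663, 0.135]
orientation: [179.9, 0.2, 160.3]
force: [-0.0, 0.1, -0.6]
opening: 0.0001
gripper_force: 0.0
```

Emit:
send_rows(
  increments=[
    [[0,0.7,0,0],[0,0.7,0,0],[0,0.7,0,0]],
  ],
)

```text
clock: 9.72
tool_pos: [0.5941, -0.0235, 0.1306]
orientation: [-179.9, -0.2, 160.5]
force: [-0.3, -0.5, 0.6]
opening: 0.0005
gripper_force: 0.0
```

Emit:
send_rows(
  increments=[
    [[0,0.7,0,0],[0,0.7,0,0],[0,0.7,0,0]],
  ],
)

```text
clock: 10.1
tool_pos: [0.5945, 0.1161, 0.1307]
orientation: [-179.9, -0.1, 160.5]
force: [0.2, -0.3, -0.6]
opening: 0.0004
gripper_force: 0.0
```

Emit:
send_rows(
  increments=[
    [[-0.11,0.68,0,0],[-0.11,0.68,0,0],[-0.11,0.68,0,0],[-0.11,0.68,0,0]],
  ],
)

```text
clock: 10.6
tool_pos: [0.5729, 0.2493, 0.131]
orientation: [-179.9, -0.1, 160.4]
force: [-0.4, 0.1, -0.4]
opening: 0.0005
gripper_force: 0.0
```

```bash
python3 - <<'E'
from h import *
o=ctrl.get_obs();print(o["tool_pos"],o["force"])
A=[];T={}
c=ctrl.calibration("wrist");w=ctrl.snapshot("wrist").copy()
for t in("large_button_top","small_button_top"):
    for x in ctrl.spot_point(t,"wrist"):print(t,np.round(x["pixel"],1),round(x["conf"],2),atz(c,x["pixel"],.054).round(4))
for n,r,q in(("scene",172,219),("side",172,272)):
    im=ctrl.snapshot(n)
    for t in("rocker_on_end","rocker_off_end"):print(n,t,[(np.round(x["pixel"],1).tolist(),round(x["conf"],2)) for x in ctrl.spot_point(t,n)[:1]])
    A.append(cv2.resize(im[r-37:r+38,q-50:q+50],(400,300),interpolation=cv2.INTER_CUBIC))
r,q=proj(c,o["tool_pos"]*[1,1,0]+[0,0,.054]);cv2.circle(w,(int(q),int(r)),3,(255,0,0),-1)
cv2.imwrite("pics/k.png",np.vstack([np.hstack(A),np.hstack([cv2.resize(w,(400,300)),np.zeros((300,400,3),np.uint8)])])[:,:,::-1])
E
```

```text
[0.57290395 0.24931932 0.13101317] [-0.42429782  0.09520239 -0.43813062]
large_button_top [195.8 252.8] 0.75 [0.5783 0.2487 0.054 ]
large_button_top [ 39.1 193.6] 0.55 [0.4312 0.2485 0.054 ]
small_button_top [197.3 188.1] 0.72 [0.5583 0.1876 0.054 ]
scene rocker_on_end [([164.8, 205.6], 0.72)]
scene rocker_off_end [([159.6, 225.3], 0.62)]
side rocker_on_end [([160.4, 265.7], 0.6)]
side rocker_off_end []
```

View pics/k.png

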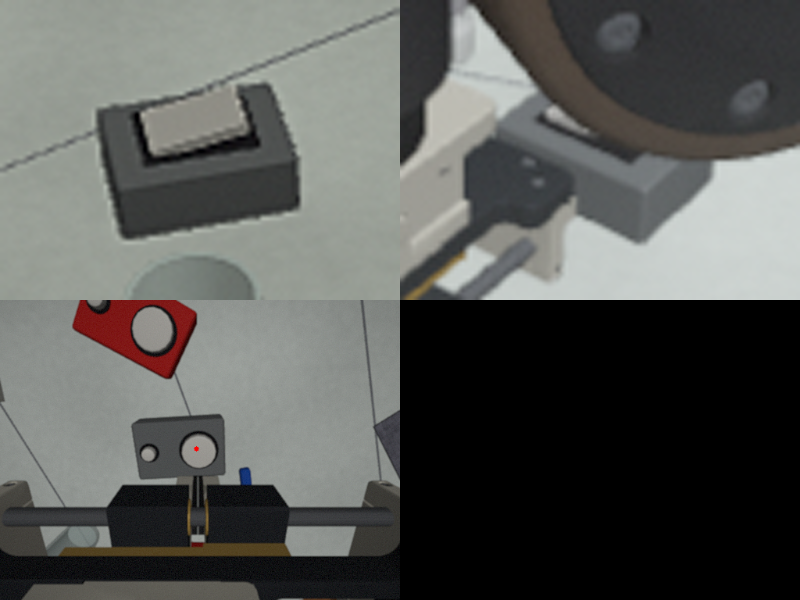

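The rocker now slopes the other way: its right end (scene crop 240,95) is raised, so the lamps are on. In the wrist view the red TCP dot is on the large button (196,449). I'll press it.

Emit:
send_rows(
  increments=[
    [[0.01,0,-0.25,0],[0.01,0,-0.44,0],[0.01,0,-0.46,0],[0.01,0,-0.48,0],[0.01,0,-0.49,0],[0.01,0,-0.5,0],[0.01,0,-0.51,0],[0.01,0,-0.515,0],[0.01,0,-0.515,0]],
  ],
)

```text
clock: 12.18
tool_pos: [0.5762, 0.2501, 0.0297]
orientation: [179.9, 0.0, 160.4]
force: [1.2, 1.0, 3.4]
opening: 0.0007
gripper_force: 1.6
```

Emit:
send_rows(
  increments=[
    [[0,0,-0.005,0],[0,0,-0.01,0],[0,0,-0.01,0]],
  ],
)

```text
clock: 12.55
tool_pos: [0.5761, 0.2501, 0.0274]
orientation: [179.9, 0.0, 160.3]
force: [1.7, 2.1, 5.1]
opening: 0.0
gripper_force: 2.3
```

Emit:
send_rows(
  increments=[
    [[0,0,-0.005,0],[0,0,-0.01,0],[0,0,-0.01,0]],
  ],
)

```text
clock: 12.92
tool_pos: [0.5762, 0.2501, 0.0267]
orientation: [179.9, 0.1, 160.4]
force: [-2.0, 0.8, 14.6]
opening: 0.0008
gripper_force: 7.4
```

Fully down (14.6 N at the stop). Next: lift, return over the rocker's off end, and check from the wrist.

Emit:
send_rows(
  increments=[
    [[0,0,0.5,0],[0,0,0.53,0],[0,0,0.53,0],[0,0,0.53,0]],
  ],
)

```text
clock: 13.42
tool_pos: [0.5743, 0.2489, 0.1299]
orientation: [-179.9, -0.1, 160.3]
force: [0.3, -0.6, 0.0]
opening: 0.0005
gripper_force: 0.0
```

Emit:
send_rows(
  increments=[
    [[0,-0.7,0,0],[0,-0.7,0,0],[0,-0.7,0,0]],
  ],
)

```text
clock: 13.8
tool_pos: [0.5735, 0.106, 0.1291]
orientation: [-179.8, -0.2, 160.2]
force: [0.9, 0.4, -0.3]
opening: 0.0004
gripper_force: 0.0
```

Emit:
send_rows(
  increments=[
    [[0,-0.7,0,0],[0,-0.7,0,0],[0,-0.7,0,0]],
  ],
)

```text
clock: 14.18
tool_pos: [0.574, -0.0332, 0.1294]
orientation: [-179.9, -0.2, 160.2]
force: [-0.5, 0.7, -0.5]
opening: 0.0001
gripper_force: 0.0
```

Emit:
send_rows(
  increments=[
    [[-0.12,-0.61,0,0],[-0.12,-0.61,0,0],[-0.12,-0.61,0,0],[-0.12,-0.61,0,0]],
  ],
)

```text
clock: 14.68
tool_pos: [0.5513, -0.152, 0.1302]
orientation: [-180.0, -0.1, 160.3]
force: [1.0, -0.4, -0.9]
opening: 0.0006
gripper_force: 0.0
```

```bash
python3 - <<'E'
from h import *
o=ctrl.get_obs();print(o["tool_pos"],o["force"])
c=ctrl.calibration("wrist");w=ctrl.snapshot("wrist").copy()
for t,z in(("rocker_pivot",.05),("rocker_on_end",.054),("rocker_off_end",.06)):
    for x in ctrl.spot_point(t,"wrist"):print(t,np.round(x["pixel"],1),round(x["conf"],2),atz(c,x["pixel"],z).round(4))
E
```

```text
[ 0.55128235 -0.15204873  0.1302205 ] [ 0.96944093 -0.43080467 -0.91092797]
rocker_pivot [214.1 248.1] 0.7 [ 0.5748 -0.1642  0.05  ]
rocker_on_end [234.7 249.7] 0.87 [ 0.5955 -0.1699  0.054 ]
rocker_off_end [198.9 254.3] 0.76 [ 0.5579 -0.1515  0.06  ]
```

Emit:
send_rows(
  increments=[
    [[0,0,-0.25,0],[0,0,-0.43,0],[0,0,-0.45,0],[0,0,-0.46,0],[0,0,-0.465,0],[0,0,-0.47,0],[0,0,-0.475,0],[0,0,-0.48,0],[0,0,-0.485,0],[0,0,-0.485,0]],
  ],
)

```text
clock: 16.12
tool_pos: [0.5514, -0.1523, 0.0341]
orientation: [-180.0, -0.0, 160.3]
force: [-1.3, 1.4, 2.3]
opening: 0.0004
gripper_force: 1.2
```

Emit:
send_rows(
  increments=[
    [[0,0,-0.005,0],[0,0,-0.01,0],[0,0,-0.01,0]],
  ],
)

```text
clock: 16.5
tool_pos: [0.5513, -0.1523, 0.0327]
orientation: [-180.0, -0.0, 160.3]
force: [-5.5, 3.8, 10.0]
opening: 0.0005
gripper_force: 5.3
```

Firm stop again (10 N), so I lift clear and check.

Emit:
send_rows(
  increments=[
    [[0,0,0.5,0],[0,0,0.9,0],[0,0,0.9,0],[0,0,0.9,0],[0,0,0.9,0],[0,0,0.9,0]],
  ],
)

```text
clock: 17.25
tool_pos: [0.5509, -0.1524, 0.2106]
orientation: [-180.0, -0.1, 160.3]
force: [-0.3, 0.3, -0.1]
opening: 0.0002
gripper_force: 0.0
```

```bash
python3 - <<'E'
from h import *
A=[]
for n,r,q in(("scene",172,219),("side",172,272)):
    im=ctrl.snapshot(n)
    A.append(cv2.resize(im[r-37:r+38,q-50:q+50],(400,300),interpolation=cv2.INTER_CUBIC))
cv2.imwrite("pics/m.png",np.hstack(A)[:,:,::-1])
print(ctrl.get_obs()["force"])
E
```

```text
[ 0.35797404 -0.11074838  0.55376065]
```

View pics/m.png

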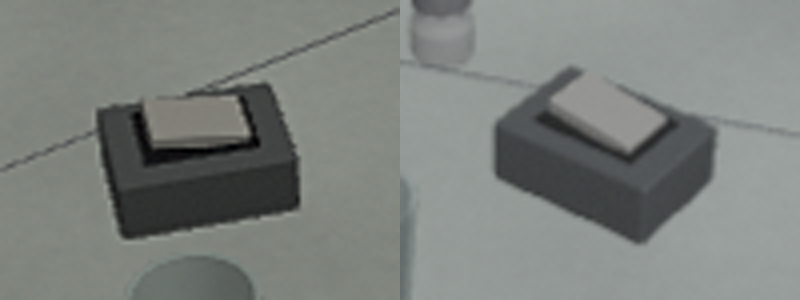

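The rocker is back as it was at the start (left end raised, scene crop 145,97), the box hasn't moved, and the arm is clear.

```bash
python3 -c "
from plant import ctrl
print(ctrl.close_job())"
```

```text
the job is handed in; nothing more can be done
None
```

I switched the lamps on, pressed the large button fully and let it up, switched the lamps off again, and handed the job in with the arm clear at about 17 s; no verdict came back.

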